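# Find the loose-capped bottles and set them aside for topping up

## Robot

A 7-joint arm with a two-finger parallel gripper is mounted at the origin on a cart in front of the work surface, level with it; the furniture and walls round the work are solid. World frame = base frame: x ahead of the robot, y to its left, z up, the work surface at z = 0. Lengths are in m, angles in rad, forces in N, time in s.
With the tool pointing down it reaches from about 0.425 to 0.925 m from the base axis. Payload 6.8 kg.
Tool frame: the origin (TCP) lies at the very end of the fingers, on their centre line; the grasp point (between the pads) lies 19 mm behind it; z points along the fingers, y is the line along which they close (so a half turn about z gives the same grasp; the last joint's range is limited). The gripper opens to 85 mm and grips with 20 to 120 N. Pads are 22 mm wide; open, the fingers measure 114 mm over their backs; the gripper's body (76 mm by 85 mm) begins 54 mm behind the grasp point. The pads swing forward as they close: fully open they stand 13 mm farther back than shut.
Start: joints at [-1.293, 0.477, 0.022, 1.555, -0.011, 1.109, -0.083], TCP at [0.254, 0.625, 0.231] pointing down, gripper open.
Joint ranges: [-2.96, 2.96], [-0.34, 2.1], [-1.41, 1.46], [0.24, 2.44], [-1.37, 4.51], [0.17, 1.92], [-2.96, 2.96]. Speed limits (rad/s): [2.39, 2.39, 3.14, 3.14, 3.14, 3.14, 3.14].

## Interface

Orientations are given as a unit quaternion [w, x, y, z].
In Python, from station import bot gives the robot as it stands.
- The arm moves only by the tool apply_moves, never from a script. Its argument "deltas" is a list of rows, each a list of 3 entries, a list of its own where there are three numbers: the closure, from 0 (fully open) to 1 (shut), then the shift along the tool's x, y, z in units of 0.2 m (1.0 is 0.2 m), then the turn about the tool's z in units of 2 pi rad (1.0 is 2 pi rad). A call has 1 to 12 rows; each row is the pose to reach, as a shift and turn from the pose commanded when the call began, along the tool's axes at that moment, turning the shorter way round; what a row does not reach only later rows make up. A row lasts 1/10 s, in which the tool goes at most 50 mm and 8.59 degrees, less where a joint would pass 70% of its speed; a pose out of reach is approached as far as the arm can. A call with a number of a shift or a turn outside -1 to 1 is refused whole. A call with a gripper value outside its range is refused whole. The fingers move at their own pace and stop on an object; "squeeze" is the grip in N (left out, the last holds). Time passes only in rows, so rows that repeat a pose let the fingers close. It gives the time, the measured TCP pose, the force, the opening and the grip force at its end, in the units of the state.
- bot.get_obs(): the state, without advancing time (a new reading comes with each control period).
- bot.read_camera(name): name is "scene" or "top"; returns a dict with "color" (420x560x3 uint8, red, green, blue), "intrinsics" (3x3 intrinsics, pixels), "k1" (the pictures are not rectified: a ray, as slopes to the right and down, at radius r is drawn at 1 + k1 r^2 times it, then the intrinsics apply), "pose" (4x4, takes a point from camera to world coordinates). Camera axes: x right, y down, z forward; pixel columns grow to the right and rows downward; lengths in m; the calibration is good to about 2 mm. A picture is of the moment at which its call begins. There is no depth.
- bot.hand_in(): hands the job in; it is judged then, once.
Trained networks look in a picture, given as the dict that the camera call returned (one of the last four; its "shot" number tells which), for a name from the list of things; names that differ only in an ending like _2 or _b are one class to them, and where a whole thing is asked for, a point or a joint stands for the part that bears it (a point fixed in the world has none). Each returns a list of dicts, best first, with "confidence" (0 to 1); they miss things now and then, are a little off and sometimes report something else, mostly with a low value. They report only what shows in the picture. A call takes as long as a camera call.
- bot.look_for(picture, target): "point" ([x, y, z] in m, in world coordinates, good to about 4 mm: the middle of the surface that is visible of it).
The state is a dict: "t": time; "q": joint angles; "joint_vel": joint speeds; "joint_torque": joint torques, N m; "eef_pos": TCP position; "tool_rot": TCP orientation; "contact_force": force on the tool from outside, world axes, zero at the start; "torque": the same for the moment, N m; "gripper_width": opening from 0.0 (shut) to 1.0 (fully open); "grasp_force": force on a finger pad.
Only numpy, scipy, OpenCV 4.12 (cv2) and the standard library are available. Lean on these libraries where they do the work, as an engineer would, in place of code of your own. Each camera call takes 0.05 s, during which the arm holds its last target. There are 200 camera calls.

## Task

Test the screw caps of the four square amber bottles with a short clockwise twist: a tight cap takes its bottle round with it, a loose one turns by itself. Screw every loose cap home and stand that bottle upright on the floor of the metal tray, to be topped up; leave the tight-capped bottles upright where they are, and do not tip any bottle or shift the other things on the bench.

Things in the scene. Friction and masses are not known exactly. Their poses are not given: they have to be found in the camera images.
- bottle_1_mid (a point): centre, 47 mm up, of one of four alike square amber bottles with paper labels and a black ribbed screw cap; z up, x and y square to its sides. Body 42 x 42 mm, 58 mm high, then shoulder and thin neck; cap round, 34 mm across, from 72 to 94 mm above the underside, its middle 36 mm above this point. About 0.3 kg, stands free
- cap_1 (a joint): turn of bottle_1's cap on its bottle, rad; grows counter-clockwise from above (opening), falls as it closes. Zero is arbitrary: only twisting tells loose from tight. Tight: locked, the bottle turns with it on the bench. Loose: turns easily (0.01 N m) while the bottle stands still, home after at most 1 rad clockwise; then the bottle turns with it
- bottle_2_mid (a point): centre, 47 mm up, of one of four alike square amber bottles with paper labels and a black ribbed screw cap; z up, x and y square to its sides. Body 42 x 42 mm, 58 mm high, then shoulder and thin neck; cap round, 34 mm across, from 72 to 94 mm above the underside, its middle 36 mm above this point. About 0.3 kg, stands free
- cap_2 (a joint): turn of bottle_2's cap on its bottle, rad; grows counter-clockwise from above (opening), falls as it closes. Zero is arbitrary: only twisting tells loose from tight. Tight: locked, the bottle turns with it on the bench. Loose: turns easily (0.01 N m) while the bottle stands still, home after at most 1 rad clockwise; then the bottle turns with it
- bottle_3_mid (a point): centre, 47 mm up, of one of four alike square amber bottles with paper labels and a black ribbed screw cap; z up, x and y square to its sides. Body 42 x 42 mm, 58 mm high, then shoulder and thin neck; cap round, 34 mm across, from 72 to 94 mm above the underside, its middle 36 mm above this point. About 0.3 kg, stands free
- cap_3 (a joint): turn of bottle_3's cap on its bottle, rad; grows counter-clockwise from above (opening), falls as it closes. Zero is arbitrary: only twisting tells loose from tight. Tight: locked, the bottle turns with it on the bench. Loose: turns easily (0.01 N m) while the bottle stands still, home after at most 1 rad clockwise; then the bottle turns with it
- bottle_4_mid (a point): centre, 47 mm up, of one of four alike square amber bottles with paper labels and a black ribbed screw cap; z up, x and y square to its sides. Body 42 x 42 mm, 58 mm high, then shoulder and thin neck; cap round, 34 mm across, from 72 to 94 mm above the underside, its middle 36 mm above this point. About 0.3 kg, stands free
- cap_4 (a joint): turn of bottle_4's cap on its bottle, rad; grows counter-clockwise from above (opening), falls as it closes. Zero is arbitrary: only twisting tells loose from tight. Tight: locked, the bottle turns with it on the bench. Loose: turns easily (0.01 N m) while the bottle stands still, home after at most 1 rad clockwise; then the bottle turns with it
- steel_tray: shallow open metal tray with a rolled rim, 100 (its x) x 160 (its y) mm outside, 20 mm high, fixed, empty; inside 94 x 154 mm; origin at the centre of its underside, its floor 3 mm above that; room for bottles side by side along its y
- dark_bottle_mid (a point): bystander: middle (68 mm up) of a round dark bottle, 35 mm across, 136 mm high, free, easily toppled, among the square bottles
- tape_roll_mid (a point): bystander: centre of a roll of tape lying flat, 44 mm across, 19 mm high
- black_box_mid (a point): bystander: centre of a small black box, 39 x 43 x 31 mm
- red_pliers_mid (a point): bystander: centre of red-handled pliers lying flat, 145 x 62 x 12 mm
- tweezers_mid (a point): bystander: centre of steel tweezers lying flat, 118 x 12 x 6 mm

How it is judged:
At the end, for the whole second after the job is handed in: Loose-capped bottles upright (0.1 rad) on the tray's floor, wholly inside the rim, caps home (within 0.15 rad); tight-capped bottles upright within 40 mm of their start; dark bottle upright, and it, tape roll, black box, pliers and tweezers within 40 mm of theirs (x of bottle_2_mid in the frame of steel_tray between -0.032 and 0.032 m and y of bottle_2_mid in the frame of steel_tray between -0.062 and 0.062 m and z of bottle_2_mid in the frame of steel_tray between 0.044 and 0.056 m and angle between each of bottle_2_mid, bottle_4_mid, bottle_1_mid, bottle_3_mid, dark_bottle_mid's own z axis and vertical below 0.1 rad and value of joint cap_2 below -0.35 rad and x of bottle_4_mid in the frame of steel_tray between -0.032 and 0.032 m and y of bottle_4_mid in the frame of steel_tray between -0.062 and 0.062 m and z of bottle_4_mid in the frame of steel_tray between 0.044 and 0.056 m and value of joint cap_4 below 0.05 rad and distance of each of bottle_1_mid, bottle_3_mid, dark_bottle_mid, tape_roll_mid, black_box_mid, red_pliers_mid, tweezers_mid from where it was at the start of the episode below 0.04 m); the robot touches nothing.
It fails at once if a bottle was tipped over (angle between any of bottle_1_mid, bottle_2_mid, bottle_3_mid, bottle_4_mid, dark_bottle_mid's own z axis and vertical above 0.7 rad).
It also fails if it takes over 64 s, if anything falls off the work surface, if the arm or the gripper's body presses on something with over 40 N, if the wrist force passes 120 N, or if a joint passes its speed limit or range.

## Working session

There is one attempt and no reset: what is moved stays moved. The work goes in short steps, Python scripts to look and compute and a tool call to move; the robot and the scene stay as the last step left them, time stands still between calls to the robot, and variables do not carry over. Pictures are saved under pics/ and viewed, at most 10 in all, crops included, and the job is handed in when it is done.

Besides the shell and the picture viewer there is one more tool, called after "Request:" by a JSON object that holds its "api" and its "payload". apply_moves: Moves the arm, as the interface text tells. Its arguments: {"type":"object","properties":{"deltas":{"type":"array","items":{"type":"array"}},"squeeze":{"type":"number"}},"required":["deltas"]}

```bash
mkdir -p pics
cat > h.py <<'E'
import numpy as np, cv2
from station import bot
def save(p,n): cv2.imwrite('pics/'+n,p['color'][:,:,::-1])
def proj(p,X):
    T=np.linalg.inv(p['pose']); c=T[:3,:3]@np.array(X)+T[:3,3]; s=c[:2]/c[2]; s=s*(1+p['k1']*(s@s)); K=np.array(p['intrinsics']); return (K[:2,:2]@s+K[:2,2])
def ray(p,u,z):
    K=np.array(p['intrinsics']); d=np.linalg.inv(K[:2,:2])@(np.array(u,float)-K[:2,2]); s=d.copy()
    for _ in range(20): s=d/(1+p['k1']*(s@s))
    T=np.array(p['pose']); v=T[:3,:3]@np.r_[s,1]; o=T[:3,3]; return o+v*(z-o[2])/v[2]
E
python3 - <<'E'
from h import *
o=bot.get_obs(); print({k:np.round(v,3) for k,v in o.items()})
for c in('top','scene'):
    p=bot.read_camera(c); save(p,c+'0.png'); print(c,np.round(p['pose'],3).tolist(),p['k1'])
    for n in('bottle_1_mid','cap_1','steel_tray','dark_bottle_mid','tape_roll_mid','black_box_mid','red_pliers_mid','tweezers_mid'):
        for d in bot.look_for(p,n): print(n,np.round(d['point'],3),round(d['confidence'],2),proj(p,d['point']).round())
E
```

```text
{'t': np.float64(0.0), 'q': array([-1.293,  0.478,  0.022,  1.556, -0.012,  1.109, -0.083]), 'joint_vel': array([-0.   ,  0.001, -0.   , -0.001,  0.001,  0.001,  0.   ]), 'joint_torque': array([-1.0000e-03, -5.9643e+01,  1.6080e+00, -2.8121e+01,  1.2000e-02,
        9.0000e-03,  0.0000e+00]), 'eef_pos': array([0.254, 0.625, 0.23 ]), 'tool_rot': array([-0.   ,  0.192,  0.981, -0.001]), 'contact_force': array([ 0.215, -0.529, -0.858]), 'torque': array([ 0.005, -0.02 ,  0.009]), 'grasp_force': np.float64(0.0), 'gripper_width': np.float64(1.003)}
top [[-0.121, -0.971, 0.208, 0.365], [-0.993, 0.119, -0.023, 0.104], [-0.002, -0.209, -0.978, 0.92], [0.0, 0.0, 0.0, 1.0]] -2.1946328446991777e-06
bottle_1_mid [ 0.443 -0.033  0.086] 0.97 [344. 243.]
cap_1 [ 0.447 -0.04   0.093] 0.84 [348. 240.]
cap_1 [0.467 0.212 0.093] 0.78 [216. 245.]
cap_1 [0.581 0.152 0.095] 0.76 [241. 184.]
cap_1 [0.441 0.09  0.095] 0.71 [281. 251.]
steel_tray [0.58  0.348 0.004] 0.66 [155. 205.]
dark_bottle_mid [0.525 0.022 0.083] 0.62 [309. 205.]
tape_roll_mid [ 0.536 -0.063  0.018] 0.67 [346. 202.]
black_box_mid [0.626 
[... 327 characters left out ...]
205.]
bottle_1_mid [0.584 0.142 0.092] 0.37 [293. 176.]
cap_1 [ 0.45  -0.054  0.095] 0.83 [276. 237.]
cap_1 [0.585 0.141 0.093] 0.75 [294. 175.]
cap_1 [0.444 0.081 0.092] 0.69 [243. 203.]
cap_1 [0.462 0.207 0.086] 0.57 [228. 176.]
steel_tray [0.592 0.359 0.003] 0.78 [255. 171.]
dark_bottle_mid [0.532 0.01  0.06 ] 0.91 [301. 225.]
tape_roll_mid [ 0.534 -0.073  0.016] 0.8 [322. 267.]
tape_roll_mid [0.584 0.14  0.089] 0.62 [294. 177.]
tape_roll_mid [0.59  0.353 0.002] 0.26 [256. 172.]
black_box_mid [ 0.45  -0.054  0.09 ] 0.48 [277. 239.]
red_pliers_mid [ 0.454 -0.148  0.011] 0.92 [302. 307.]
red_pliers_mid [0.62  0.045 0.027] 0.41 [329. 221.]
tweezers_mid [ 0.606 -0.052  0.006] 0.54 [348. 256.]
```

View top.

Run:
```python
import cv2
a=cv2.imread('pics/top0.png')[110:290,100:440]; cv2.imwrite('pics/a.png',cv2.resize(a,None,fx=2.35,fy=2.35,interpolation=2))
a=cv2.imread('pics/scene0.png')[110:350,160:440]; cv2.imwrite('pics/b.png',cv2.resize(a,None,fx=2.5,fy=2.5,interpolation=2))
```

```text
(no output)
```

View pics/a.png

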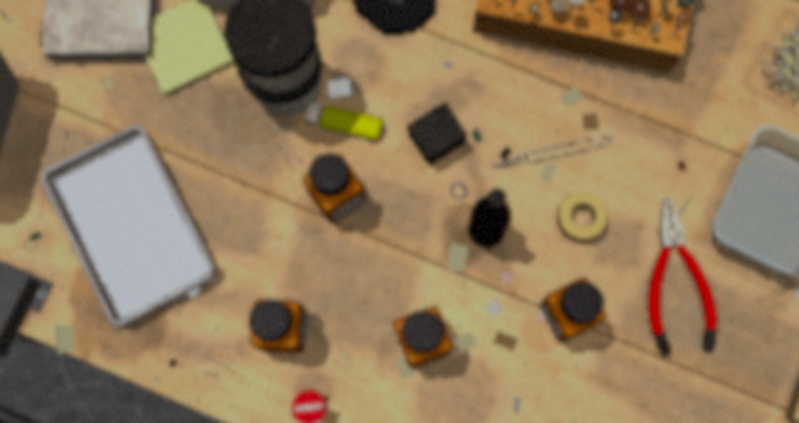

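View pics/b.png

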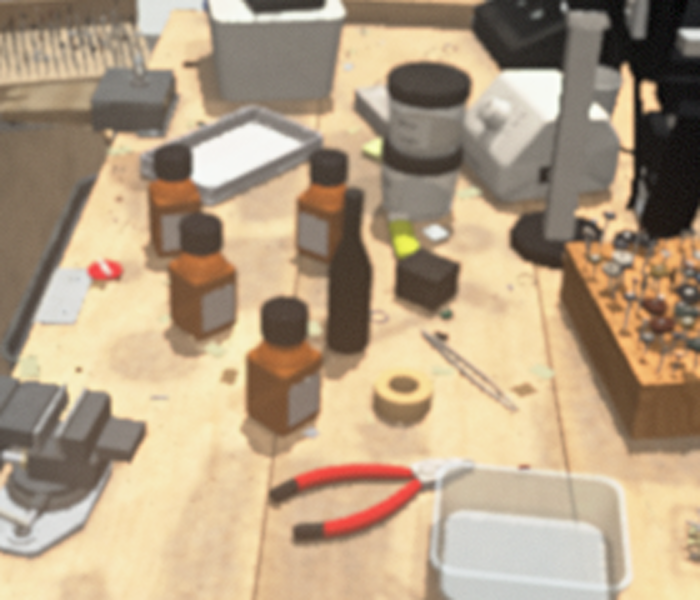

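The pictures show the four caps in top-crop pixels at (581,302), (424,330), (271,321) and (329,173). The tray is at left with corners (45,178), (138,128), (214,270), (120,325). The dark bottle is at (490,220), clear of all four caps by about 80 mm.

Run:
```python
from h import *
o=bot.get_obs()
pt=bot.read_camera('top');ps=bot.read_camera('scene')
T=[(581,302),(424,330),(271,321),(329,173)];S=[(286,307),(201,224),(173,155),(329,158)]
for n,a,b in zip('ABCD',T,S):
    print(n,ray(pt,np.array(a)/2.35+[100,110],.094).round(4),ray(ps,np.array(b)/2.5+[160,110],.094).round(4))
C=np.array([ray(pt,np.array(a)/2.35+[100,110],.02) for a in [(45,178),(138,128),(214,270),(120,325)]])
print(C.round(3),C.mean(0)); d=C[0]-C[3]+C[1]-C[2]; print('tray y dir',d/np.linalg.norm(d), np.linalg.norm(C[1]-C[2]),np.linalg.norm(C[0]-C[1]))
C=np.array([ray(ps,np.array(a)/2.5+[160,110],.02) for a in [(143,160),(255,108),(322,142),(208,200)]]);print(C.round(3),C.mean(0))
w=o['tool_rot'];from scipy.spatial.transform import Rotation as R
print(R.from_quat(np.r_[w[1:],w[0]]).as_matrix().round(4),o['eef_pos'])
```

```text
A [ 0.449  -0.0401  0.094 ] [ 0.4525 -0.0407  0.094 ]
B [0.4419 0.0905 0.094 ] [0.4428 0.0906 0.094 ]
C [0.4643 0.2137 0.094 ] [0.4659 0.2088 0.094 ]
D [0.5826 0.1538 0.094 ] [0.5843 0.1503 0.094 ]
[[0.629 0.418 0.02 ]
 [0.666 0.33  0.02 ]
 [0.525 0.27  0.02 ]
 [0.486 0.357 0.02 ]] [0.57664719 0.34371591 0.02      ]
tray y dir [0.9216353  0.38805718 0.        ] 0.153301641934432 0.09544933439661993
[[0.487 0.348 0.02 ]
 [0.635 0.413 0.02 ]
 [0.663 0.313 0.02 ]
 [0.513 0.248 0.02 ]] [0.57438266 0.33051039 0.02      ]
[[-0.9265  0.3763 -0.    ]
 [ 0.3763  0.9265  0.    ]
 [ 0.      0.     -1.    ]] [0.25399859 0.62540146 0.23131878]
```

Add to h.py:
```python
from scipy.spatial.transform import Rotation as R
def go(*pts):
    o=bot.get_obs(); w=o['tool_rot']; M=R.from_quat(np.r_[w[1:],w[0]]).as_matrix()
    print('t',o['t'].round(2),'eef',o['eef_pos'].round(4),'yaw(ty)',np.degrees(np.arctan2(M[1,1],M[0,1])).round(1),'q7',o['q'][6].round(2),'w',o['gripper_width'].round(3),'gf',o['grasp_force'].round(1),'F',o['contact_force'].round(1),'tz',o['torque'].round(3))
    for p in pts: print(p,(M.T@(np.array(p)-o['eef_pos'])/.2).round(3))
```

```text
(no output)
```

Request:
{"api": "apply_moves", "payload": {"deltas": [[0.35, [-0.88, -0.76, 0.18], 0], [0.35, [-0.88, -0.76, 0.18], 0], [0.35, [-0.88, -0.76, 0.18], 0], [0.35, [-0.88, -0.76, 0.18], 0], [0.35, [-0.88, -0.76, 0.18], 0], [0.35, [-0.88, -0.76, 0.18], 0]], "squeeze": 40}}

```text
t: 1.6
eef_pos: [0.3632, 0.4122, 0.1947]
tool_rot: [0.001, 0.196, 0.981, -0.002]
contact_force: [0.8, -0.2, -0.3]
gripper_width: 0.65
grasp_force: 0.0
```

```bash
python3 -c "
from h import *
go([.465,.2115,.16],[.465,.2115,.07])"
```

```text
Traceback (most recent call last):
  File "h.py", line 13, in go
    print('t',o['t'].round(2),'eef',o['eef_pos'].round(4),'yaw(ty)',np.degrees(np.arctan2(M[1,1],M[0,1])).round(1),'q7',o['q'][6].round(2),'w',o['gripper_width'].round(3),'gf',o['grasp_force'].round(1),'F',o['contact_force'].round(1),'tz',o['torque'].round(3))
              ^^^^^^^^^^^^
AttributeError: 'float' object has no attribute 'round'
```

```bash
sed -i "s/o=bot.get_obs(); w=/o={k:np.array(v) for k,v in bot.get_obs().items()}; w=/" h.py; python3 -c "
from h import *
go([.465,.2115,.16],[.465,.2115,.07])"
```

```text
t 1.6 eef [0.3632 0.4122 0.1947] yaw(ty) 67.4 q7 0.24 w 0.65 gf 0.0 F [ 0.8 -0.2 -0.3] tz [ 0.018 -0.034  0.053]
[0.465, 0.2115, 0.16] [-0.855 -0.73   0.178]
[0.465, 0.2115, 0.07] [-0.855 -0.729  0.628]
```

Request:
{"api": "apply_moves", "payload": {"deltas": [[0.35, [-0.86, -0.73, 0.18], 0], [0.35, [-0.86, -0.73, 0.18], 0], [0.35, [-0.86, -0.73, 0.18], 0], [0.35, [-0.86, -0.73, 0.18], 0], [0.35, [-0.86, -0.73, 0.18], 0], [0.35, [-0.86, -0.73, 0.18], 0], [0.35, [-0.86, -0.73, 0.18], 0]]}}

```text
t: 2.3
eef_pos: [0.4645, 0.2188, 0.1594]
tool_rot: [0.0, 0.192, 0.981, 0.0]
contact_force: [-0.9, 0.8, 0.1]
gripper_width: 0.65
grasp_force: 0.0
```

```bash
python3 -c "
from h import *
go([.465,.2115,.16],[.465,.2115,.07])"
```

```text
t 2.3 eef [0.4645 0.2188 0.1594] yaw(ty) 67.8 q7 0.68 w 0.65 gf 0.0 F [-0.9  0.8  0.1] tz [ 0.034 -0.016  0.002]
[0.465, 0.2115, 0.16] [-0.016 -0.033 -0.003]
[0.465, 0.2115, 0.07] [-0.016 -0.033  0.447]
```

Request:
{"api": "apply_moves", "payload": {"deltas": [[0.35, [-0.015, -0.035, 0.2], 0], [0.35, [-0.015, -0.035, 0.45], 0], [0.35, [-0.015, -0.035, 0.45], 0], [0.9, [-0.015, -0.035, 0.45], 0], [0.9, [-0.015, -0.035, 0.45], 0], [0.9, [-0.015, -0.035, 0.45], 0], [0.9, [-0.015, -0.035, 0.45], 0]]}}

```text
t: 3.0
eef_pos: [0.4655, 0.2118, 0.0712]
tool_rot: [0.001, 0.192, 0.981, 0.001]
contact_force: [-0.8, 0.8, 2.2]
gripper_width: 0.376
grasp_force: 40.2
```

```bash
python3 -c "
from h import *
go()
p=bot.read_camera('scene');save(p,'c0.png')"
```

```text
t 3.0 eef [0.4655 0.2118 0.0712] yaw(ty) 67.9 q7 0.73 w 0.376 gf 40.2 F [-0.8  0.8  2.2] tz [ 0.262  0.023 -0.006]
```

Request:
{"api": "apply_moves", "payload": {"deltas": [[0.9, [0, 0, 0], 0.023], [0.9, [0, 0, 0], 0.046], [0.9, [0, 0, 0], 0.065], [0.9, [0, 0, 0], 0.065]]}}

```text
t: 3.45
eef_pos: [0.4654, 0.212, 0.0708]
tool_rot: [0.001, 0.388, 0.922, 0.001]
contact_force: [-0.5, 3.0, 5.9]
gripper_width: 0.376
grasp_force: 40.6
```

```bash
python3 -c "
from h import *
go()
p=bot.read_camera('scene');save(p,'c1.png')
a=[cv2.resize(cv2.imread(f'pics/c{i}.png')[130:230,180:280],None,fx=4,fy=4,interpolation=2) for i in (0,1)]
cv2.imwrite('pics/c.png',np.hstack(a))"
```

```text
t 3.45 eef [0.4654 0.212  0.0708] yaw(ty) 44.4 q7 0.39 w 0.376 gf 40.6 F [-0.5  3.   5.9] tz [0.308 0.231 0.015]
```

View pics/c.png

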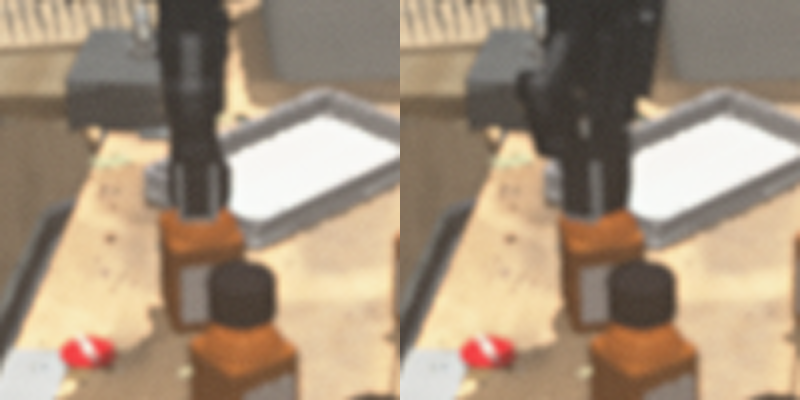

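Crop: the amber body's face edge (x≈182 of each half) and label stay put while the gripper turned 23°, so bottle C's cap is loose. Next I screw it home.

Request:
{"api": "apply_moves", "payload": {"deltas": [[0.9, [0, 0, 0], 0.023], [0.9, [0, 0, 0], 0.046], [0.9, [0, 0, 0], 0.069], [0.9, [0, 0, 0], 0.092], [0.9, [0, 0, 0], 0.115], [0.9, [0, 0, 0], 0.125], [0.9, [0, 0, 0], 0.125], [0.9, [0, 0, -0.12], 0.125], [0.9, [0, 0, -0.25], 0.125]]}}

```text
t: 4.4
eef_pos: [0.4635, 0.2101, 0.1195]
tool_rot: [-0.0, 0.71, 0.704, -0.001]
contact_force: [0.6, 1.1, -3.3]
gripper_width: 0.376
grasp_force: 41.2
```

```bash
python3 -c "
from h import *
go([.611,.355,.12],[.611,.355,.075])
p=bot.read_camera('scene');save(p,'c2.png')"
```

```text
t 4.4 eef [0.4635 0.2101 0.1195] yaw(ty) -0.5 q7 -0.29 w 0.376 gf 41.2 F [ 0.6  1.1 -3.3] tz [0.047 0.    0.039]
[0.611, 0.355, 0.12] [ 0.731  0.731 -0.005]
[0.611, 0.355, 0.075] [0.731 0.732 0.22 ]
```

Request:
{"api": "apply_moves", "payload": {"deltas": [[0.9, [0.1, 0.1, 0], 0], [0.9, [0.24, 0.24, 0], 0], [0.9, [0.38, 0.38, 0], 0], [0.9, [0.52, 0.52, 0], 0], [0.9, [0.65, 0.65, 0], 0], [0.9, [0.725, 0.725, 0], 0], [0.9, [0.725, 0.725, 0], 0], [0.9, [0.725, 0.725, 0], 0]]}}

```text
t: 5.25
eef_pos: [0.6101, 0.3539, 0.1185]
tool_rot: [-0.0, 0.71, 0.704, -0.001]
contact_force: [-0.5, -1.1, -2.9]
gripper_width: 0.376
grasp_force: 41.3
```

```bash
python3 -c "
from h import *
p=bot.read_camera('top');save(p,'t1.png')
go([.611,.355,.075])
a=[cv2.resize(cv2.imread('pics/c2.png')[90:250,180:340],None,fx=2.5,fy=2.5,interpolation=2),cv2.resize(p['color'][100:260,100:260,::-1],None,fx=2.5,fy=2.5,interpolation=2)]
cv2.imwrite('pics/d.png',np.hstack(a))"
```

```text
t 5.3 eef [0.6099 0.3533 0.1187] yaw(ty) -0.5 q7 -0.35 w 0.378 gf 41.3 F [ 0.1 -0.4 -2.9] tz [-0.017  0.008 -0.   ]
[0.611, 0.355, 0.075] [0.009 0.006 0.219]
```

View pics/d.png

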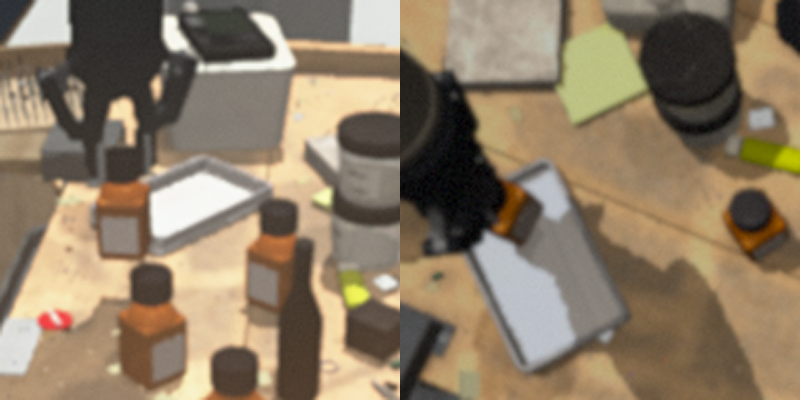

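Left: the label is now turned toward the camera, so the body followed the cap at the end and the cap is home. Right: the bottle hangs over the tray's far end, near (515,210). Lowering.

Request:
{"api": "apply_moves", "payload": {"deltas": [[0.9, [0.005, 0.005, 0.12], 0], [0.9, [0.005, 0.005, 0.2], 0], [0.9, [0.005, 0.005, 0.23], 0], [0.9, [0.005, 0.005, 0.233], 0], [0.45, [0.005, 0.005, 0.233], 0], [0.45, [0.005, 0.005, 0.233], 0], [0.45, [0.005, 0.005, 0.233], 0], [0.45, [0.005, 0.005, 0.1], 0], [0.45, [0.005, 0.005, -0.15], 0.02], [0.45, [0.005, 0.005, -0.25], 0.04]]}}

```text
t: 6.3
eef_pos: [0.6138, 0.356, 0.1742]
tool_rot: [0.0, 0.794, 0.607, 0.003]
contact_force: [-0.2, -0.1, 0.3]
gripper_width: 0.547
grasp_force: 0.0
```

```bash
python3 -c "
from h import *
go([.583,.152,.165],[.583,.152,.07])"
```

```text
t 6.3 eef [0.6138 0.356  0.1742] yaw(ty) -15.2 q7 -0.59 w 0.547 gf 0.0 F [-0.2 -0.1  0.3] tz [ 0.008 -0.045  0.022]
[0.583, 0.152, 0.165] [-1.025  0.119  0.042]
[0.583, 0.152, 0.07] [-1.027  0.117  0.517]
```

Request:
{"api": "apply_moves", "payload": {"deltas": [[0.35, [-0.24, 0.03, 0.04], -0.023], [0.35, [-0.49, 0.06, 0.04], -0.046], [0.35, [-0.73, 0.09, 0.04], -0.069], [0.35, [-0.98, 0.12, 0.04], -0.092], [0.35, [-1.0, 0.12, 0.04], -0.115], [0.35, [-1.0, 0.12, 0.04], -0.138], [0.35, [-1.0, 0.12, 0.04], -0.14]]}}

```text
t: 7.0
eef_pos: [0.5836, 0.1555, 0.1619]
tool_rot: [0.0, 0.458, 0.889, 0.001]
contact_force: [0.0, -0.2, 1.0]
gripper_width: 0.65
grasp_force: 0.0
```

```bash
python3 -c "
from h import *
go([.583,.152,.07])
p=bot.read_camera('top');save(p,'t2.png')
for d in bot.look_for(p,'bottle_1_mid')+bot.look_for(p,'cap_1'): print(np.round(d['point'],3),d['confidence'])
"
```

```text
t 7.0 eef [0.5836 0.1555 0.1619] yaw(ty) 35.5 q7 0.44 w 0.65 gf 0.0 F [ 0.  -0.2  1. ] tz [ 0.04   0.018 -0.043]
[0.583, 0.152, 0.07] [-0.013 -0.013  0.46 ]
[ 0.446 -0.031  0.08 ] 0.56
[0.609 0.351 0.096] 0.78
[ 0.447 -0.04   0.1  ] 0.5
```

Request:
{"api": "apply_moves", "payload": {"deltas": [[0.35, [-0.013, -0.013, 0.2], 0], [0.35, [-0.013, -0.013, 0.45], 0], [0.35, [-0.013, -0.013, 0.457], 0], [0.9, [-0.013, -0.013, 0.457], 0], [0.9, [-0.013, -0.013, 0.457], 0], [0.9, [-0.013, -0.013, 0.457], 0], [0.9, [-0.013, -0.013, 0.457], 0]]}}

```text
t: 7.85
eef_pos: [0.584, 0.1529, 0.0717]
tool_rot: [0.001, 0.458, 0.889, 0.001]
contact_force: [-0.6, 0.1, 0.3]
gripper_width: 0.379
grasp_force: 40.1
```

```bash
python3 -c "
from h import *
go()
p=bot.read_camera('scene');save(p,'e0.png')"
```

```text
t 7.85 eef [0.584  0.1529 0.0717] yaw(ty) 35.5 q7 0.49 w 0.379 gf 40.1 F [-0.6  0.1  0.3] tz [ 0.07 -0.02 -0.04]
```

Request:
{"api": "apply_moves", "payload": {"deltas": [[0.9, [0, 0, 0], 0.023], [0.9, [0, 0, 0], 0.046], [0.9, [0, 0, 0], 0.065], [0.9, [0, 0, 0], 0.065]]}}

```text
t: 8.3
eef_pos: [0.5838, 0.1529, 0.0712]
tool_rot: [0.001, 0.629, 0.777, 0.001]
contact_force: [-0.3, 1.1, 4.0]
gripper_width: 0.382
grasp_force: 40.7
```

```bash
python3 -c "
from h import *
go()
p=bot.read_camera('scene');save(p,'e1.png')
a=[cv2.resize(cv2.imread(f'pics/e{i}.png')[130:230,240:340],None,fx=4,fy=4,interpolation=2) for i in (0,1)]
cv2.imwrite('pics/e.png',np.hstack(a))"
```

```text
t 8.3 eef [0.5838 0.1529 0.0712] yaw(ty) 12.0 q7 0.16 w 0.382 gf 40.7 F [-0.3  1.1  4. ] tz [ 0.105  0.19  -0.032]
```

View pics/e.png

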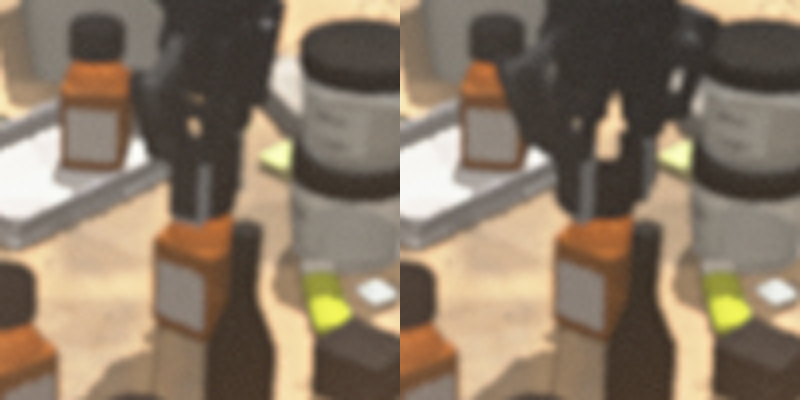

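The label and edges of bottle D sit at the same place (160–207 vs 560–605), so its cap is loose too. The first bottle stands upright in the tray. Screwing D home and lifting.

Request:
{"api": "apply_moves", "payload": {"deltas": [[0.9, [0, 0, 0], 0.023], [0.9, [0, 0, 0], 0.046], [0.9, [0, 0, 0], 0.069], [0.9, [0, 0, 0], 0.092], [0.9, [0, 0, 0], 0.115], [0.9, [0, 0, 0], 0.125], [0.9, [0, 0, 0], 0.125], [0.9, [0, 0, -0.12], 0.125], [0.9, [0, 0, -0.25], 0.125], [0.9, [0, 0, -0.25], 0.125]]}}

```text
t: 9.35
eef_pos: [0.5847, 0.1524, 0.1226]
tool_rot: [0.0, 0.878, 0.479, 0.002]
contact_force: [0.8, -1.1, -2.9]
gripper_width: 0.378
grasp_force: 41.6
```

```bash
python3 -c "
from h import *
p=bot.read_camera('scene');save(p,'e2.png')
go([.540,.326,.12])"
```

```text
t 9.4 eef [0.5836 0.1525 0.1209] yaw(ty) -32.8 q7 -0.51 w 0.377 gf 41.6 F [-0.4 -0.2 -3.2] tz [-0.033  0.011 -0.002]
[0.54, 0.326, 0.12] [ 0.611 -0.653  0.005]
```

Request:
{"api": "apply_moves", "payload": {"deltas": [[0.9, [0.1, -0.11, 0], 0], [0.9, [0.23, -0.25, 0], 0], [0.9, [0.37, -0.4, 0], 0], [0.9, [0.5, -0.53, 0], 0], [0.9, [0.61, -0.65, 0], 0], [0.9, [0.61, -0.65, 0], 0], [0.9, [0.61, -0.65, 0], 0]]}}

```text
t: 10.1
eef_pos: [0.5385, 0.3259, 0.1181]
tool_rot: [0.0, 0.878, 0.48, -0.001]
contact_force: [0.3, -0.7, -3.3]
gripper_width: 0.38
grasp_force: 41.7
```

```bash
python3 -c "
from h import *
p=bot.read_camera('scene');save(p,'f.png')
go([.540,.326,.0745])
a=[cv2.resize(cv2.imread('pics/e2.png')[90:250,200:360],None,fx=2.5,fy=2.5,interpolation=2),cv2.resize(p['color'][90:250,180:340,::-1],None,fx=2.5,fy=2.5,interpolation=2)]
cv2.imwrite('pics/g.png',np.hstack(a))"
```

```text
t 10.15 eef [0.5392 0.3244 0.1185] yaw(ty) -32.8 q7 -0.79 w 0.378 gf 41.7 F [-0.2 -0.7 -2.6] tz [-0.11  -0.031  0.013]
[0.54, 0.326, 0.0745] [ 0.01  -0.001  0.22 ]
```

View pics/g.png

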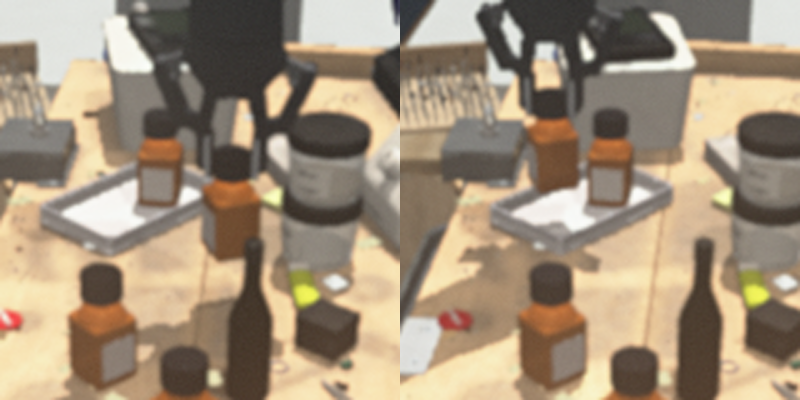

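Left: D's label has turned away, so the body followed the cap and it is home. Right: D hangs over the tray's near half at (555,150), left of the first bottle, which stands upright at (610,165). Lowering.

Request:
{"api": "apply_moves", "payload": {"deltas": [[0.9, [0, 0, 0.12], 0], [0.9, [0, 0, 0.2], 0], [0.9, [0, 0, 0.23], 0], [0.9, [0, 0, 0.233], 0], [0.45, [0, 0, 0.233], 0], [0.45, [0, 0, 0.233], 0], [0.45, [0, 0, 0.233], 0], [0.45, [0, 0, 0.1], 0], [0.45, [0, 0, -0.15], 0], [0.45, [0, 0, -0.23], 0]]}}

```text
t: 11.15
eef_pos: [0.5425, 0.3259, 0.1704]
tool_rot: [-0.0, 0.879, 0.478, 0.003]
contact_force: [-0.0, -0.1, -0.0]
gripper_width: 0.554
grasp_force: 0.0
```

```bash
python3 -c "
from h import *
go([.4423,.0905,.16])"
```

```text
t 11.15 eef [0.5425 0.3259 0.1704] yaw(ty) -32.9 q7 -0.83 w 0.554 gf 0.0 F [-0.  -0.1 -0. ] tz [-0.014 -0.058  0.013]
[0.4423, 0.0905, 0.16] [-1.26   0.219  0.045]
```

Request:
{"api": "apply_moves", "payload": {"deltas": [[0.35, [-0.22, 0.04, 0.02], -0.023], [0.35, [-0.45, 0.08, 0.04], -0.046], [0.35, [-0.68, 0.12, 0.04], -0.069], [0.35, [-0.9, 0.16, 0.04], -0.092], [0.35, [-1.0, 0.21, 0.04], -0.115], [0.35, [-1.0, 0.21, 0.04], -0.138], [0.35, [-1.0, 0.21, 0.04], -0.161], [0.35, [-1.0, 0.21, 0.04], -0.184], [0.35, [-1.0, 0.21, 0.04], -0.2]]}}

```text
t: 12.05
eef_pos: [0.4667, 0.1345, 0.158]
tool_rot: [0.0, 0.428, 0.904, 0.0]
contact_force: [0.1, 1.3, 1.1]
gripper_width: 0.647
grasp_force: 0.0
```

```bash
python3 -c "
from h import *
go([.4423,.0905,.16])"
```

```text
t 12.05 eef [0.4667 0.1345 0.158 ] yaw(ty) 39.4 q7 0.47 w 0.647 gf 0.0 F [0.1 1.3 1.1] tz [-0.042 -0.019 -0.024]
[0.4423, 0.0905, 0.16] [-0.093 -0.234 -0.01 ]
```

Request:
{"api": "apply_moves", "payload": {"deltas": [[0.35, [-0.09, -0.235, 0], 0], [0.35, [-0.09, -0.235, 0.1], 0], [0.35, [-0.09, -0.235, 0.32], 0], [0.35, [-0.09, -0.235, 0.44], 0], [0.35, [-0.09, -0.235, 0.44], 0], [0.9, [-0.09, -0.235, 0.44], 0], [0.9, [-0.09, -0.235, 0.44], 0], [0.9, [-0.09, -0.235, 0.44], 0], [0.9, [-0.09, -0.235, 0.44], 0]]}}

```text
t: 12.95
eef_pos: [0.4423, 0.0912, 0.071]
tool_rot: [0.001, 0.43, 0.903, 0.001]
contact_force: [-0.2, -1.5, 4.7]
gripper_width: 0.372
grasp_force: 39.9
```

```bash
python3 -c "
from h import *
go()
p=bot.read_camera('scene');save(p,'k0.png')"
```

```text
t 12.95 eef [0.4423 0.0912 0.071 ] yaw(ty) 39.1 q7 0.65 w 0.372 gf 39.9 F [-0.2 -1.5  4.7] tz [-0.318  0.08  -0.016]
```

Request:
{"api": "apply_moves", "payload": {"deltas": [[0.9, [0, 0, 0], 0.023], [0.9, [0, 0, 0], 0.046], [0.9, [0, 0, 0], 0.065], [0.9, [0, 0, 0], 0.065]]}}

```text
t: 13.4
eef_pos: [0.4426, 0.0917, 0.0708]
tool_rot: [0.001, 0.605, 0.796, 0.001]
contact_force: [-1.1, -0.3, 7.7]
gripper_width: 0.38
grasp_force: 40.3
```

```bash
python3 -c "
from h import *
go()
p=bot.read_camera('scene');save(p,'k1.png')
a=[cv2.resize(cv2.imread(f'pics/k{i}.png')[150:270,190:310],None,fx=3.3,fy=3.3,interpolation=2) for i in (0,1)]
cv2.imwrite('pics/k.png',np.hstack(a))"
```

```text
t 13.4 eef [0.4426 0.0917 0.0708] yaw(ty) 15.5 q7 0.32 w 0.38 gf 40.3 F [-1.1 -0.3  7.7] tz [-0.06   0.154 -0.108]
```

View pics/k.png

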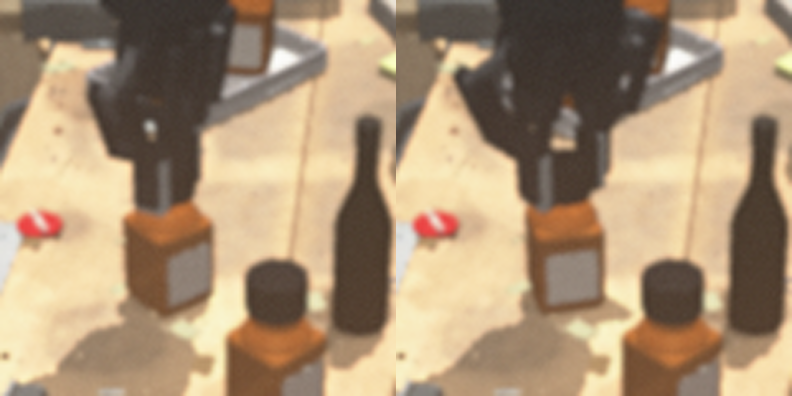

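Bottle B turned with the cap (label moved from (190,272) to the front face at (572,275)), so it is tight. Releasing it and going to A.

Request:
{"api": "apply_moves", "payload": {"deltas": [[0.4, [0, 0, 0], 0.065], [0.4, [0, 0, 0], 0], [0.4, [0, 0, 0], 0], [0.35, [0, 0, -0.1], 0], [0.35, [0, 0, -0.3], 0], [0.35, [0, 0, -0.45], 0], [0.35, [0, 0, -0.45], 0]]}}

```text
t: 14.15
eef_pos: [0.444, 0.092, 0.1633]
tool_rot: [0.001, 0.605, 0.796, 0.004]
contact_force: [0.8, 0.3, -0.2]
gripper_width: 0.651
grasp_force: 0.0
```

```bash
python3 -c "
from h import *
go([.4505,-.0404,.16])"
```

```text
t 14.15 eef [0.444  0.092  0.1633] yaw(ty) 15.5 q7 0.16 w 0.651 gf 0.0 F [ 0.8  0.3 -0.2] tz [-0.012 -0.048  0.058]
[0.4505, -0.0404, 0.16] [-0.647 -0.146  0.014]
```

Request:
{"api": "apply_moves", "payload": {"deltas": [[0.35, [-0.24, -0.05, 0], 0], [0.35, [-0.48, -0.11, 0], 0], [0.35, [-0.645, -0.145, 0], 0], [0.35, [-0.645, -0.145, 0.05], 0], [0.35, [-0.645, -0.145, 0.28], 0], [0.35, [-0.645, -0.145, 0.45], 0], [0.35, [-0.645, -0.145, 0.45], 0], [0.9, [-0.645, -0.145, 0.45], 0], [0.9, [-0.645, -0.145, 0.45], 0], [0.9, [-0.645, -0.145, 0.45], 0], [0.9, [-0.645, -0.145, 0.45], 0]]}}

```text
t: 15.25
eef_pos: [0.4493, -0.0406, 0.071]
tool_rot: [0.001, 0.604, 0.797, 0.001]
contact_force: [0.8, -0.6, 0.7]
gripper_width: 0.375
grasp_force: 40.0
```

```bash
python3 -c "
from h import *
go()
p=bot.read_camera('scene');save(p,'l0.png')"
```

```text
t 15.25 eef [ 0.4493 -0.0406  0.071 ] yaw(ty) 15.7 q7 0.66 w 0.375 gf 40.0 F [ 0.8 -0.6  0.7] tz [0.001 0.007 0.029]
```

Request:
{"api": "apply_moves", "payload": {"deltas": [[0.9, [0, 0, 0], 0.023], [0.9, [0, 0, 0], 0.046], [0.9, [0, 0, 0], 0.065], [0.9, [0, 0, 0], 0.065]]}}

```text
t: 15.7
eef_pos: [0.4494, -0.041, 0.0707]
tool_rot: [0.001, 0.754, 0.657, 0.001]
contact_force: [0.0, -1.0, 5.5]
gripper_width: 0.379
grasp_force: 40.7
```

```bash
python3 -c "
from h import *
go()
p=bot.read_camera('scene');save(p,'l1.png')
a=[cv2.resize(cv2.imread(f'pics/l{i}.png')[180:300,210:330],None,fx=3.3,fy=3.3,interpolation=2) for i in (0,1)]
cv2.imwrite('pics/l.png',np.hstack(a))"
```

```text
t 15.7 eef [ 0.4494 -0.041   0.0707] yaw(ty) -7.8 q7 0.35 w 0.379 gf 40.7 F [ 0.  -1.   5.5] tz [-0.066  0.19  -0.053]
```

View pics/l.png

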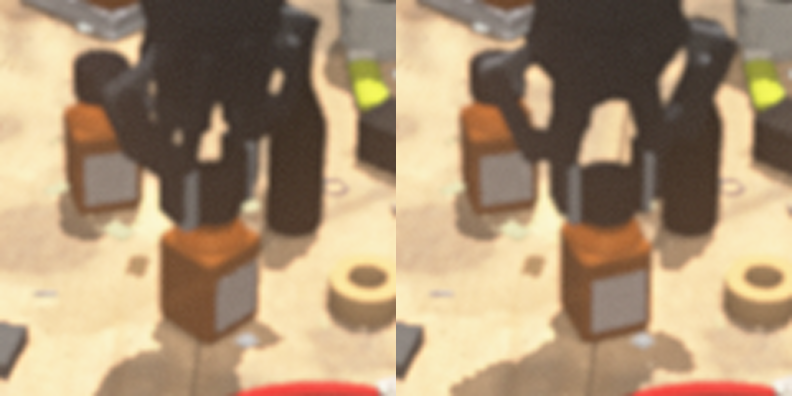

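Bottle A turned with the cap (its front edge moved from x=210 to 592−396=196 and the label widened), so it is tight. Releasing and rising clear.

Request:
{"api": "apply_moves", "payload": {"deltas": [[0.4, [0, 0, 0], 0], [0.4, [0, 0, 0], 0], [0.4, [0, 0, 0], 0], [0.35, [0, 0, -0.1], 0], [0.35, [0, 0, -0.3], 0], [0.35, [0, 0, -0.55], 0], [0.35, [0, 0, -0.8], 0], [0.35, [0, 0, -0.8], 0], [0.35, [0, 0, -0.8], 0]]}}

```text
t: 16.65
eef_pos: [0.449, -0.0402, 0.2307]
tool_rot: [-0.0, 0.752, 0.659, 0.002]
contact_force: [-0.5, 1.0, -0.9]
gripper_width: 0.649
grasp_force: 0.0
```

```bash
python3 -c "
from h import *
go()
p=bot.read_camera('top');q=bot.read_camera('scene')
for d in bot.look_for(q,'cap_1')+bot.look_for(p,'cap_1'): print(np.round(d['point'],3),round(d['confidence'],2))
a=[cv2.resize(q['color'][100:320,180:400,::-1],(400,400),interpolation=2),cv2.resize(p['color'][110:290,110:290,::-1],(400,400),interpolation=2)]
cv2.imwrite('pics/m.png',np.hstack(a))"
```

```text
t 16.65 eef [ 0.449  -0.0402  0.2307] yaw(ty) -7.6 q7 0.0 w 0.649 gf 0.0 F [-0.5  1.  -0.9] tz [-0.016 -0.008  0.037]
[ 0.45  -0.051  0.093] 0.94
[0.541 0.311 0.09 ] 0.75
[0.609 0.342 0.088] 0.59
[0.441 0.079 0.094] 0.57
[0.537 0.322 0.096] 0.74
[0.611 0.352 0.096] 0.74
[ 0.447 -0.041  0.095] 0.72
[0.441 0.092 0.097] 0.62
```

View pics/m.png

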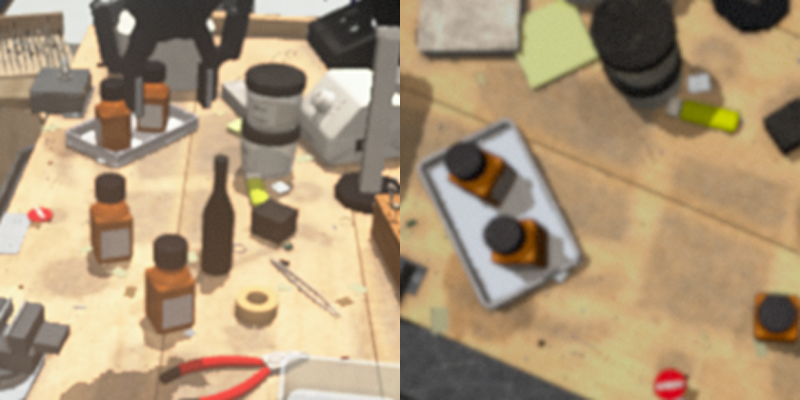

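The last picture shows both loose-capped bottles upright and wholly inside the tray (top half at (470,170) and (515,240)). The other two stand at their places, and the dark bottle, tape, box, pliers and tweezers look unmoved.

```bash
python3 -c "
from station import bot
print(bot.hand_in())"
```

```text
the job is handed in; nothing more can be done
None
```

I found two loose-capped bottles, screwed their caps home and stood both upright in the tray; the two tight-capped bottles stayed where they were, and the job was handed in at about 17 s of the 64 s allowed, with no verdict returned.

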